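# Pack and clamp a plaster mould with spacers

## Robot

A 6-joint arm with a two-finger parallel gripper is mounted at the origin on the work surface. World frame = base frame: x ahead of the robot, y to its left, z up, the work surface at z = 0. Lengths are in mm, angles in rad, forces in N, time in s.
With the tool pointing down it reaches from about 300 to 775 mm from the base axis. Payload 14.6 kg.
Tool frame: the origin (TCP) lies between the finger pads; the fingertips stand 8 mm ahead of it and the grasp point (between the pads) lies 11 mm behind it; y points along the fingers, x is the direction in which the jaws open and shut, and the axes are right-handed (so a half turn about y gives the same grasp; the last joint's range is limited). The gripper opens to 94 mm and grips with 3 to 60 N. Pads are 16 mm wide; open, the fingers measure 119 mm over their backs; the gripper's body (75 mm by 177 mm) begins 78 mm behind the grasp point.
Start: joints at [-1.22, 0.3, 1.521, -0, 1.321, -0.067], TCP at [223.155, -502.684, 213.446] pointing down, gripper open.
Joint ranges: [-3.03, 3.03], [-0.79, 2.21], [0.23, 2.52], [-1.04, 4.18], [0, 3.07], [-2.55, 2.55]. Speed limits (rad/s): [2.22, 2.22, 2.57, 3.14, 3.14, 3.14].

## Interface

Orientations are given as [roll, pitch, yaw] about the fixed x, y, z axes, in that order (R = Rz(yaw) Ry(pitch) Rx(roll)).
In Python, from cell import read_state, imaging, order gives the robot as it stands. The module is installed in compiled form; this text tells all that it offers.
- The arm moves only by the shell command python3 -m handwheel 'ROWS' [FORCE]. ROWS is JSON, a list that holds one entry, the list of rows, each a list of 7 numbers: the shift along the tool's x, y, z in mm, then the turn, a rotation vector about the tool's x, y, z in degrees, then the opening, from -1 (shut) to 1 (fully open), so that 0 is half open. A call has 1 to 5 rows; each row is the pose to reach, as a shift and turn from the pose measured when the call began, along the tool's axes at that moment; what a row does not reach only later rows make up. A row lasts 1/12 s, in which the tool goes at most 41.7 mm and 7.16 degrees, less where a joint would pass 70% of its speed; a pose out of reach is approached as far as the arm can. A call with a gripper value outside its range is refused whole. The fingers move at their own pace and stop on an object; FORCE is the grip in N (left out, the last holds). Time passes only in rows, so rows that repeat a pose let the fingers close. It gives the time, the measured TCP pose, the force and the opening at its end, in the units of the state.
- read_state(): the state, without advancing time (a new reading comes with each control period).
- imaging.camera(name): name is "scene" or "top" or "wrist"; returns (picture, depth): 384x512x3 uint8, red, green, blue; 384x512 float32, mm along the optical axis (not along the pixel's ray), 0 where there is no reading.
- imaging.get_calibration(name): a dict with "mtx" (3x3 intrinsics, pixels), "world_from_camera" (4x4, takes a point from camera to world coordinates); the wrist camera has in their place "hand_eye" (4x4, takes a point from camera to tool coordinates, whose origin is the TCP and whose axes are the tool frame's). Camera axes: x right, y down, z forward; pixel columns grow to the right and rows downward; lengths in mm; the calibration is good to about 2 mm. A picture is of the moment at which its call begins: read the wrist's pose just before it. get_calibration takes no time and is no camera call.
- order.sign_off(): hands the job in, once; it reports no verdict.
The state is a dict: "clock": time; "joints": joint angles; "qd": joint speeds; "effort": joint torques, N m; "eef_pos": TCP position; "eef_rot": TCP orientation; "wrist_force": force on the tool from outside, world axes, zero at the start; "moment": the same for the moment, N m; "finger_gap": finger opening in mm.
Only numpy, scipy, OpenCV 4.12 (cv2) and the standard library are available. Lean on these libraries where they do the work, as an engineer would, in place of code of your own. Each camera call takes 0.05 s, during which the arm holds its last target.

## Task

First stand the plaster mould in the clamping frame with its round nose home in the V-shaped stop, then stand clay spacers from the rack upright and in line behind its flat back, faces flat together, as many as it takes (two or more) for the sprung pusher to come up tight against them before the end of its travel. Push the pusher against the stack with about 10 N and finish while still holding it so, the mould squeezed firmly between stop and spacers; leave the cup, jar and bowl alone.

Things in the scene. Friction and masses are not known exactly. Their poses are not given: they have to be found in the camera images.
- mould_mid (a point): closed two-part plaster mould for cup handles, loose, 200 to 325 g, standing on the bench: D-shaped seen from above, 60 mm long (own x), 46 mm wide (own y), 65 mm high, with a dark pouring hole on top. The point is its centre, half-way up. Own +x points to the round nose (half-cylinder of radius 23 mm, nose 30 mm from the point), -x to the flat back face (30 mm from the point). z up.
- nest (a point): where the mould's centre is when it stands fully home in the fixed clamping frame. Axes: +x into the V stop (two 45 degree wooden walls, 45 mm high, apex 39.5 mm from here) that takes the round nose, -x to the pusher, z up. The gap to fill runs from 30 mm on the -x side of here (mould's flat back) to the pusher. The aluminium bed (270 x 100 mm) has its top 12 mm above the bench, 32.5 mm below here.
- pusher_face (a point): centre of the sprung pusher's front face, facing the nest; moves with it, 42 mm above the bench. Steel plate 12 mm thick, 40 mm wide, reaching from 15 to 71 mm above the bench. The low fixed head behind it (28 mm above the bench, ending 65 mm behind the face at rest) leaves the plate's back free for pushing above it. The distance from nest to pusher differs from run to run.
- pusher (a joint): travel of the pusher towards the nest (+x of point nest): 0 m at rest, 0.032 m at its end stop. A spring returns it to 0 (1.5 N at rest, 3.1 N at the end stop). With too few spacers it reaches the end stop with the stack still loose; with enough, the stack stops it sooner.
- spacer0_mid (a point): centre (half-way up) of fired-clay spacer 1 of four alike: a loose tile 20 mm thick (own x), 52 mm wide (own y), 60 mm high, its two upper corners bevelled by 10 mm, 120 g. Stands on edge in a slot of a wooden rack (slots 36 mm apart, floor 8 mm and ribs 22 mm above the bench, ribs 40 mm wide: its narrow sides are free to grip from above).
- spacer1_mid (a point): centre (half-way up) of fired-clay spacer 2 of four alike: a loose tile 20 mm thick (own x), 52 mm wide (own y), 60 mm high, its two upper corners bevelled by 10 mm, 120 g. Stands on edge in a slot of a wooden rack (slots 36 mm apart, floor 8 mm and ribs 22 mm above the bench, ribs 40 mm wide: its narrow sides are free to grip from above).
- spacer2_mid (a point): centre (half-way up) of fired-clay spacer 3 of four alike: a loose tile 20 mm thick (own x), 52 mm wide (own y), 60 mm high, its two upper corners bevelled by 10 mm, 120 g. Stands on edge in a slot of a wooden rack (slots 36 mm apart, floor 8 mm and ribs 22 mm above the bench, ribs 40 mm wide: its narrow sides are free to grip from above).
- spacer3_mid (a point): centre (half-way up) of fired-clay spacer 4 of four alike: a loose tile 20 mm thick (own x), 52 mm wide (own y), 60 mm high, its two upper corners bevelled by 10 mm, 120 g. Stands on edge in a slot of a wooden rack (slots 36 mm apart, floor 8 mm and ribs 22 mm above the bench, ribs 40 mm wide: its narrow sides are free to grip from above).
- glaze_cup: bystander: white cup, 72 mm across, 65 mm high; origin under its centre
- glaze_jar: bystander: closed glass jar, 66 mm across, 100 mm high; origin under its centre
- saucer_bowl: bystander: small white bowl, 90 mm across, 35 mm high; origin under its centre
There are look-alikes about, which are no part of the job. What is shaped like the part that bears spacer3_mid but blue or turquoise is not meant.

How it is judged (in metres and radians):
On the way, in this order (a step that is already met when the one before it is completed fails the run):
1. the mould stands in the frame with its nose in the V stop, let go (x of mould_mid in the frame of nest between -0.01 and 0.006 m and y of mould_mid in the frame of nest between -0.006 and 0.006 m and z of mould_mid in the frame of nest between -0.004 and 0.004 m and angle between mould_mid's own z axis and vertical below 0.1 rad and angle between the x axis of mould and the x axis of nest, either way round below 0.2 rad and contact force between the fingers and mould below 0.2 N and linear speed of mould below 0.02 m/s), for 0.2 s.
2. a spacer stands upright in the gap behind the mould, let go ((((x of spacer0_mid in the frame of nest between -0.125 and -0.034 m and y of spacer0_mid in the frame of nest between -0.012 and 0.012 m and z of spacer0_mid in the frame of nest between -0.0085 and 0.0035 m and angle between spacer0_mid's own z axis and vertical below 0.12 rad and angle between the x axis of spacer0_mid and the x axis of nest, either way round below 0.2 rad) and contact force between the fingers and spacer0 below 0.2 N) or ((x of spacer1_mid in the frame of nest between -0.125 and -0.034 m and y of spacer1_mid in the frame of nest between -0.012 and 0.012 m and z of spacer1_mid in the frame of nest between -0.0085 and 0.0035 m and angle between spacer1_mid's own z axis and vertical below 0.12 rad and angle between the x axis of spacer1_mid and the x axis of nest, either way round below 0.2 rad) and contact force between the fingers and spacer1 below 0.2 N) or ((x of spacer2_mid in the frame of nest between -0.125 and -0.034 m and y of spacer2_mid in the frame of nest between -0.012 and 0.012 m and z of spacer2_mid in the frame of nest between -0.0085 and 0.0035 m and angle between spacer2_mid's own z axis and vertical below 0.12 rad and angle between the x axis of spacer2_mid and the x axis of nest, either way round below 0.2 rad) and contact force between the fingers and spacer2 below 0.2 N) or ((x of spacer3_mid in the frame of nest between -0.125 and -0.034 m and y of spacer3_mid in the frame of nest between -0.012 and 0.012 m and z of spacer3_mid in the frame of nest between -0.0085 and 0.0035 m and angle between spacer3_mid's own z axis and vertical below 0.12 rad and angle between the x axis of spacer3_mid and the x axis of nest, either way round below 0.2 rad) and contact force between the fingers and spacer3 below 0.2 N))), for 0.2 s.
At the end, for the whole second after the job is handed in: Mould home in the V stop (4 mm along, 6 mm across), upright; two or more spacers upright, square and in line behind it, no other in the frame; pusher held pushed short of its end stop, over 3 N at robot, stack and mould each (x of mould_mid in the frame of nest between -0.004 and 0.006 m and y of mould_mid in the frame of nest between -0.006 and 0.006 m and z of mould_mid in the frame of nest between -0.004 and 0.004 m and angle between mould_mid's own z axis and vertical below 0.1 rad and angle between the x axis of mould and the x axis of nest, either way round below 0.2 rad and contact force between any of the fingers, the arm and pusher above 3 N and contact force between any of spacer0, spacer1, spacer2, spacer3 and pusher above 3 N and contact force between any of spacer0, spacer1, spacer2, spacer3 and mould above 3 N and value of joint pusher below 0.0315 m and linear speed of mould below 0.02 m/s and ((x of spacer0_mid in the frame of nest between -0.125 and -0.034 m and y of spacer0_mid in the frame of nest between -0.012 and 0.012 m and z of spacer0_mid in the frame of nest between -0.0085 and 0.0035 m and angle between spacer0_mid's own z axis and vertical below 0.12 rad and angle between the x axis of spacer0_mid and the x axis of nest, either way round below 0.2 rad) or horizontal distance between spacer0_mid and pusher_face above 0.11 m) and ((x of spacer1_mid in the frame of nest between -0.125 and -0.034 m and y of spacer1_mid in the frame of nest between -0.012 and 0.012 m and z of spacer1_mid in the frame of nest between -0.0085 and 0.0035 m and angle between spacer1_mid's own z axis and vertical below 0.12 rad and angle between the x axis of spacer1_mid and the x axis of nest, either way round below 0.2 rad) or horizontal distance between spacer1_mid and pusher_face above 0.11 m) and ((x of spacer2_mid in the frame of nest between -0.125 and -0.034 m and y of spacer2_mid in the frame of nest between -0.012 and 0.012 m and z of spacer2_mid in the frame of nest between -0.0085 and 0.0035 m and angle between spacer2_mid's own z axis and vertical below 0.12 rad and angle between the x axis of spacer2_mid and the x axis of nest, either way round below 0.2 rad) or horizontal distance between spacer2_mid and pusher_face above 0.11 m) and ((x of spacer3_mid in the frame of nest between -0.125 and -0.034 m and y of spacer3_mid in the frame of nest between -0.012 and 0.012 m and z of spacer3_mid in the frame of nest between -0.0085 and 0.0035 m and angle between spacer3_mid's own z axis and vertical below 0.12 rad and angle between the x axis of spacer3_mid and the x axis of nest, either way round below 0.2 rad) or horizontal distance between spacer3_mid and pusher_face above 0.11 m)); the arm keeps its last pose, push and grip.
It fails at once if a bystander (cup, jar or bowl) is moved by more than 25 mm (distance of any of glaze_cup, glaze_jar, saucer_bowl from where it was at the start of the episode above 0.025 m).
It also fails if it takes over 72 s, if anything falls off the work surface, if the arm or the gripper's body presses on something with over 40 N, if the wrist force passes 120 N, or if a joint passes its speed limit or range.

## Working session

There is one attempt and no reset: what is moved stays moved. The work goes in short steps, Python scripts to look and compute and a shell command to move; the robot and the scene stay as the last step left them, time stands still between calls to the robot, and variables do not carry over. Pictures are saved under pics/ and viewed, and the job is handed in when it is done.

```bash
ls; mkdir -p pics
cat > h.py <<'E'
import numpy as np,cv2
from cell import read_state,imaging,order
from scipy.spatial.transform import Rotation as R
np.set_printoptions(suppress=True,precision=2)
E
python3 - <<'E'
from h import *
s=read_state();print(s)
for n in ["scene","top"]:
    p,d=imaging.camera(n);cv2.imwrite(f"pics/{n}0.png",p[:,:,::-1]);np.save(f"{n}0.npy",d);np.save(f"{n}0p.npy",p)
    c=imaging.get_calibration(n);print(n,c)
print(imaging.get_calibration("wrist"))
E
```

```text
pics
{'clock': 0.0, 'joints': array([-1.22,  0.3 ,  1.52,  0.  ,  1.32, -0.07]), 'qd': array([ 0., -0.,  0., -0., -0., -0.]), 'effort': array([ -0.  , -53.18, -35.27,   0.07,   0.02,  -0.  ]), 'eef_pos': array([ 223.08, -502.45,  212.87]), 'eef_rot': array([-1.57,  0.  , -1.15]), 'wrist_force': array([0.11, 0.57, 0.34]), 'moment': array([0.01, 0.01, 0.01]), 'finger_gap': 93.89004009782367}
scene {'mtx': array([[392.58,   0.  , 252.85],
       [  0.  , 392.58, 194.78],
       [  0.  ,   0.  ,   1.  ]]), 'world_from_camera': array([[   0.67,    0.55,   -0.49,  996.76],
       [   0.74,   -0.49,    0.47, -392.71],
       [   0.02,   -0.68,   -0.74,  667.64],
       [   0.  ,    0.  ,    0.  ,    1.  ]])}
top {'mtx': array([[393.45,   0.  , 253.52],
       [  0.  , 393.45, 192.22],
       [  0.  ,   0.  ,   1.  ]]), 'world_from_camera': array([[ -0.02,  -0.99,   0.15, 478.21],
       [ -1.  ,   0.02,  -0.01, -26.67],
       [  0.01,  -0.15,  -0.99, 934.16],
       [  0.  ,   0.  ,   0.  ,   1.  ]])}
{'mtx': array([[299.16,   0.  , 257.83],
       [  0.  , 299.16, 189.8 ],
       [  0.  ,   0.  ,   1.  ]]), 'hand_eye': array([[   1.  ,   -0.  ,    0.  ,    0.28],
       [  -0.  ,   -0.26,    0.97, -171.4 ],
       [   0.  ,   -0.97,   -0.26,   74.16],
       [   0.  ,    0.  ,    0.  ,    1.  ]])}
```

View pics/scene0.png

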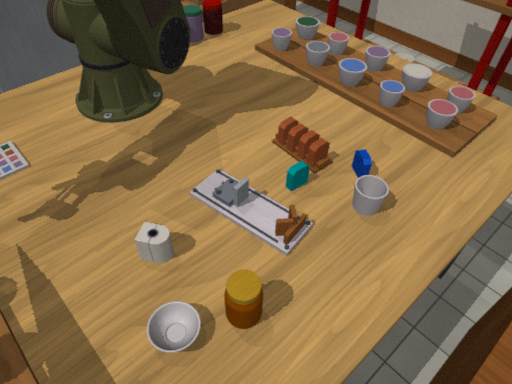

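View pics/top0.png

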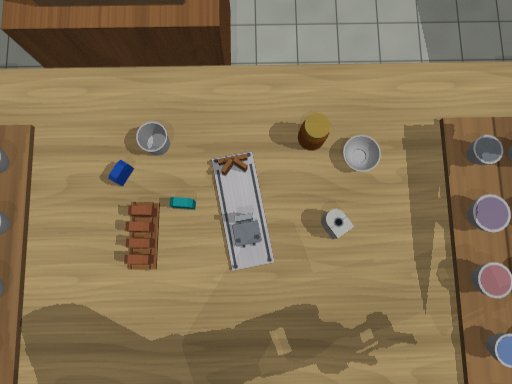

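```bash
cat >> h.py <<'E'
def cloud(n,d,T=None):
    c=imaging.get_calibration(n);K=c["mtx"]
    if T is None: T=c["world_from_camera"]
    v,u=np.mgrid[:384,:512]
    P=np.stack([(u-K[0,2])/K[0,0]*d,(v-K[1,2])/K[1,1]*d,d],-1)
    return P@T[:3,:3].T+T[:3,3]
def wristT(s):
    T=np.eye(4);T[:3,:3]=R.from_euler('xyz',s["eef_rot"]).as_matrix();T[:3,3]=s["eef_pos"]
    return T@imaging.get_calibration("wrist")["hand_eye"]
E
python3 - <<'E'
from h import *
for n,box in [("top",(110,140,260,140)),("scene",(180,110,220,150))]:
    p=np.load(f"{n}0p.npy");x,y,w,h=box
    cv2.imwrite(f"pics/{n}0z.png",cv2.resize(p[y:y+h,x:x+w,::-1],None,fx=3,fy=3,interpolation=cv2.INTER_CUBIC))
    C=cloud(n,np.load(f"{n}0.npy"))
    print(n)
    pts=dict(top=dict(bench=(300,180),mould=(330,214),V1=(227,167),V2=(240,163),bed=(240,190),bed2=(225,165),pusher=(240,215),s0=(141,209),s1=(141,226),s2=(141,243),s3=(141,259),cup=(152,125),jar=(316,122),bowl=(362,140),c1=(214,158),c2=(250,154),c3=(270,261),c4=(234,267)),scene=dict(mould=(150,232),V=(290,215),pusher=(240,182),s0=(285,125),s3=(322,145),bench=(200,260)))[n]
    for k,(u,v) in pts.items(): print(k,C[v,u])
E
```

```text
top
bench [ 648.93 -149.83   -2.73]
mould [ 558.84 -204.96   63.68]
V1 [671.43  23.28  55.61]
V2 [680.34  -6.47  55.13]
bed [625.22  -4.46   8.92]
bed2 [676.23  27.82  55.35]
pusher [559.88  -5.1   68.99]
s0 [577.72 214.04  65.  ]
s1 [540.04 212.97  65.7 ]
s2 [503.01 212.87  62.87]
s3 [468.42 211.64  64.41]
cup [774.48 196.31  53.71]
jar [ 760.67 -177.09   96.96]
bowl [ 739.8  -299.72   19.89]
c1 [707.18  58.05  -2.4 ]
c2 [711.6  -29.85  13.54]
c3 [457.46 -71.31  14.3 ]
c4 [445.38  11.93  10.47]
scene
mould [ 537.07 -223.23   65.47]
V [674.38  21.05  44.62]
pusher [555.04 -11.34  72.3 ]
s0 [474.5  207.98  65.75]
s3 [586.05 219.36  65.59]
bench [ 612.92 -168.52    0.16]
```

```bash
sleep 1; ls pics
```

```text
scene0.png
scene0z.png
top0.png
top0z.png
```

View pics/top0z.png

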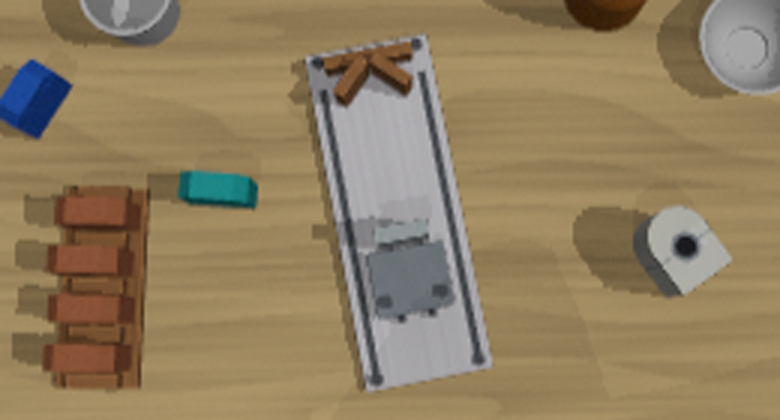

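View pics/scene0z.png

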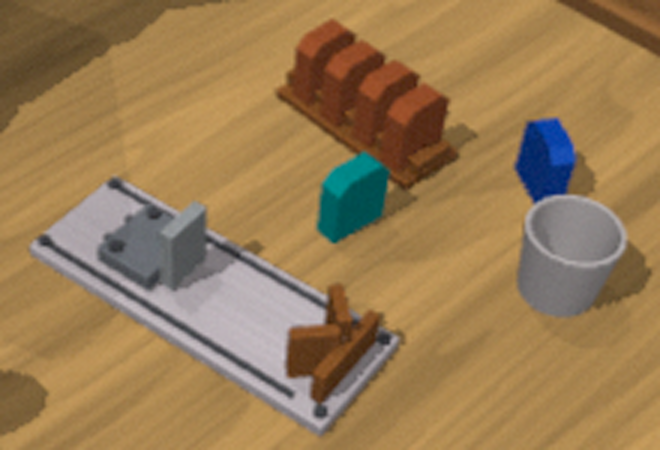

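```bash
cat >> h.py <<'E'
def go(x,y,z,yawdeg):
    s=read_state();R0=R.from_euler('xyz',s["eef_rot"]);p0=s["eef_pos"]
    Rt=R.from_euler('xyz',[-90,0,yawdeg],degrees=True)
    d=R0.inv().apply(np.array([x,y,z])-p0);rv=(R0.inv()*Rt).as_rotvec(degrees=True)
    print("now",p0,np.degrees(s["eef_rot"]),"F",s["wrist_force"],"gap",s["finger_gap"],"t",round(s["clock"],2))
    print("shift",d,"rot",rv,"rows",max(np.linalg.norm(d)/41.7,np.linalg.norm(rv)/7.16))
def snap(tag):
    s=read_state();p,d=imaging.camera("wrist");T=wristT(s)
    cv2.imwrite(f"pics/{tag}.png",p[:,:,::-1]);np.savez(tag+".npz",p=p,d=d,T=T)
    print("at",s["eef_pos"],np.degrees(s["eef_rot"]),"t",s["clock"])
    return p,d,T
E
python3 -c "
from h import *
go(545,-232,190,-52)"
```

```text
now [ 223.11 -502.48  212.97] [-90.     0.05 -66.06] F [-0.63 -0.37 -0.12] gap 94.10704352270982 t 0.1
shift [-116.55   23.11  403.96] rot [ -0.01 -14.06  -0.05] rows 10.097591549068826
```

```bash
python3 -m handwheel '[[[-23,5,81,0,-3,0,1],[-46,9,162,0,-6,0,1],[-70,14,242,0,-8,0,1],[-93,18,323,0,-11,0,1],[-117,23,404,0,-14,0,1]]]'; python3 -c "
from h import *
go(545,-232,190,-52)"
```

```text
clock: 0.52
eef_pos: [383.5, -367.2, 201.5]
eef_rot: [-1.571, 0.001, -0.906]
wrist_force: [0.1, -1.0, 0.6]
finger_gap: 94.2
now [ 383.48 -367.23  201.5 ] [-89.98   0.07 -51.94] F [ 0.14 -1.02  0.63] gap 94.19440066186837 t 0.52
shift [ -6.87  11.57 210.54] rot [-0.02  0.06 -0.07] rows 5.059348298326078
```

```bash
python3 -m handwheel '[[[-7,12,210,0,0,0,1],[-7,12,210,0,0,0,1],[-7,12,210,0,0,0,1],[-7,12,210,0,0,0,1],[-7,12,210,0,0,0,1]]]'; python3 -m handwheel '[[[0,0,0,0,0,0,1],[0,0,0,0,0,0,1]]]'; python3 -c "
from h import *
snap('w1')"
```

```text
clock: 0.93
eef_pos: [542.6, -233.1, 189.4]
eef_rot: [-1.571, 0.002, -0.907]
wrist_force: [-0.7, -0.7, -0.5]
finger_gap: 93.7
clock: 1.1
eef_pos: [543.5, -231.3, 188.5]
eef_rot: [-1.571, 0.003, -0.903]
wrist_force: [-0.1, 0.0, 0.1]
finger_gap: 94.0
at [ 543.51 -231.31  188.5 ] [-90.03   0.18 -51.75] t 1.1
```

View pics/w1.png

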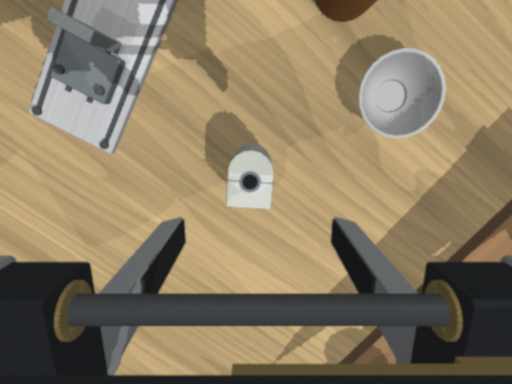

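```bash
cat >> h.py <<'E'
def onplane(n,uv,z,T=None):
    c=imaging.get_calibration(n);K=c["mtx"]
    if T is None:T=c["world_from_camera"]
    uv=np.atleast_2d(uv).astype(float)
    r=np.c_[(uv[:,0]-K[0,2])/K[0,0],(uv[:,1]-K[1,2])/K[1,1],np.ones(len(uv))]@T[:3,:3].T
    o=T[:3,3];return o+r*((z-o[2])/r[:,2])[:,None]
E
python3 - <<'E'
from h import *
w=np.load('w1.npz');C=cloud("wrist",w['d'],w['T']);p=w['p']
hsv=cv2.cvtColor(p,cv2.COLOR_RGB2HSV)
for nm,C,box in [("wrist",C,(200,130,300,230)),("top",cloud("top",np.load("top0.npy")),(315,200,360,245)),("scene",cloud("scene",np.load("scene0.npy")),(130,215,180,270))]:
    u0,v0,u1,v1=box;m=np.zeros((384,512),bool);m[v0:v1,u0:u1]=True
    zz=C[...,2];m&=(zz>55)&(zz<80)
    print(nm,m.sum(),"z med",np.median(zz[m]),"bench",np.median(zz[v0:v1,u0:u1][zz[v0:v1,u0:u1]<15]))
    r=cv2.minAreaRect(C[m][:,:2].astype(np.float32));print(r, "mean",C[m].mean(0))
    if nm!="scene":
        cs,_=cv2.findContours(m.astype(np.uint8),0,cv2.CHAIN_APPROX_NONE);c=max(cs,key=len)[:,0]
        T=w['T'] if nm=="wrist" else None
        P=onplane(nm,c,65,T);print(cv2.minAreaRect(P[:,:2].astype(np.float32)))
        h=cv2.approxPolyDP(c.astype(np.int32),1.5,True)[:,0];print(h.tolist())
E
```

```text
wrist 2408 z med 65.2071426272719 bench 0.13446651688056477
((542.9517211914062, -221.07568359375), (59.9532470703125, 46.331443786621094), 34.040130615234375) mean [ 542.19 -221.49   65.14]
((543.5243530273438, -220.67626953125), (60.434078216552734, 46.02690887451172), 34.286380767822266)
[[242, 150], [231, 159], [228, 167], [226, 205], [269, 208], [272, 183], [271, 164], [266, 155], [254, 149]]
top 527 z med 63.22479533817523 bench -1.5970278142899588
((541.8653564453125, -221.13604736328125), (59.43330383300781, 46.266204833984375), 33.690032958984375) mean [ 539.81 -221.57   63.1 ]
((541.26611328125, -219.81295776367188), (59.122901916503906, 47.27524185180664), 34.42247009277344)
[[333, 209], [327, 213], [325, 221], [338, 238], [353, 226], [343, 212]]
scene 661 z med 64.89295218569907 bench 0.2364602082058127
((542.8519897460938, -220.611328125), (60.76678466796875, 47.10226058959961), 33.359130859375) mean [ 543.77 -223.12   64.29]
```

```bash
python3 -c "
from h import *
go(534.7,-226.6,100,-55.8)
go(534.7,-226.6,27,-55.8)"
```

```text
now [ 542.59 -232.6   188.79] [-90.03   0.16 -51.85] F [-0.72  0.12  0.4 ] gap 93.98507485769477 t 1.15
shift [-9.34 88.82 -2.44] rot [ 0.04  3.95 -0.16] rows 2.1425722395482727
now [ 542.59 -232.6   188.79] [-90.03   0.16 -51.85] F [-0.72  0.12  0.4 ] gap 93.98507485769477 t 1.15
shift [ -9.14 161.82  -2.4 ] rot [ 0.04  3.95 -0.16] rows 3.8872246784664424
```

```bash
python3 -m handwheel '[[[-9,35,-2,0,4,0,1],[-9,70,-2,0,4,0,1],[-9,90,-2,0,4,0,1],[-9,90,-2,0,4,0,1],[-9,90,-2,0,4,0,1]]]'; python3 -c "
from h import *
go(534.7,-226.6,27,-55.8)"
```

```text
clock: 1.57
eef_pos: [534.5, -227.6, 99.1]
eef_rot: [-1.572, 0.003, -0.976]
wrist_force: [-0.3, -0.1, -0.1]
finger_gap: 94.2
now [ 534.47 -227.62   99.06] [-90.08   0.2  -55.94] F [-0.29 -0.1  -0.1 ] gap 94.16710271893184 t 1.57
shift [-0.46 72.06  0.86] rot [ 0.08 -0.14 -0.2 ] rows 1.728259330994476
```

```bash
python3 -m handwheel '[[[-0.5,30,1,0,0,0,1],[-0.5,60,1,0,0,0,1],[-0.5,72,1,0,0,0,1],[-0.5,72,1,0,0,0,1],[-0.5,72,1,0,0,0,0.5]]]' 25; python3 -m handwheel '[[[0,0,0,0,0,0,-0.3],[0,0,0,0,0,0,-0.3],[0,0,0,0,0,0,-0.3],[0,0,0,0,0,0,-0.3],[0,0,0,0,0,0,-0.3]]]' 25; python3 -c "
from h import *
go(534.7,-226.6,27,-55.8)"
```

```text
clock: 1.98
eef_pos: [535.3, -227.1, 28.7]
eef_rot: [-1.572, 0.002, -0.977]
wrist_force: [0.5, -0.2, 1.3]
finger_gap: 90.5
clock: 2.4
eef_pos: [535.5, -227.2, 29.2]
eef_rot: [-1.571, 0.002, -0.977]
wrist_force: [-0.2, 0.5, -0.4]
finger_gap: 57.6
now [ 535.55 -227.19   29.22] [-90.02   0.1  -55.96] F [-0.19  0.45 -0.42] gap 57.60152769826644 t 2.4
shift [-0.96  2.22 -0.37] rot [ 0.02 -0.16 -0.1 ] rows 0.05876575088754555
```

```bash
python3 -m handwheel '[[[0,0,0,0,0,0,-0.3],[0,0,0,0,0,0,-0.3],[0,0,0,0,0,0,-0.3],[0,0,0,0,0,0,-0.3]]]' 25;python3 -m handwheel '[[[0,-20,0,0,0,0,-0.3],[0,-50,0,0,0,0,-0.3],[0,-90,0,0,0,0,-0.3],[0,-120,0,0,0,0,-0.3],[0,-120,0,0,0,0,-0.3]]]'; python3 -c "
from h import *
C=cloud('top',np.load('top0.npy'));
# coarse frame: bed points
m=(abs(C[...,2]-9.5)<2.5)
m[:150]=0;m[272:]=0;m[:,:205]=0;m[:,280:]=0
print(cv2.minAreaRect(C[m][:,:2].astype(np.float32)))
go(520,-30,190,-80.5)"
```

```text
clock: 2.73
eef_pos: [535.6, -227.1, 29.4]
eef_rot: [-1.571, 0.002, -0.977]
wrist_force: [-1.7, 1.9, 5.1]
finger_gap: 46.2
clock: 3.15
eef_pos: [537.7, -228.3, 155.6]
eef_rot: [-1.567, -0.006, -0.977]
wrist_force: [-0.1, -0.3, -2.3]
finger_gap: 45.9
((578.849365234375, -7.936767578125), (269.5897216796875, 99.96092987060547), 9.945570945739746)
now [ 537.74 -228.31  155.57] [-89.77  -0.35 -55.96] F [-0.11 -0.34 -2.28] gap 45.898386562591405 t 3.15
shift [-174.04  -35.1    96.47] rot [-0.3  24.54  0.29] rows 4.845510123730714
```

```bash
python3 -m handwheel '[[[-35,-10,25,0,7,0,-0.3],[-70,-20,45,0,14,0,-0.3],[-105,-35,65,0,20,0,-0.3],[-140,-50,80,0,24.5,0,-0.3],[-174,-60,92,0,24.5,0,-0.3]]]';  python3 -c "
from h import *
go(510,-25,225,-80.1)"
```

```text
clock: 3.57
eef_pos: [516.0, -32.2, 214.3]
eef_rot: [-1.565, -0.004, -1.41]
wrist_force: [0.4, 0.8, -2.3]
finger_gap: 45.9
now [515.96 -32.17 214.33] [-89.68  -0.21 -80.78] F [ 0.41  0.83 -2.32] gap 45.92818384598587 t 3.57
shift [ -7.99 -10.73  -4.67] rot [-0.32 -0.68  0.21] rows 0.339820898473587
```

```bash
python3 -m handwheel '[[[-8,-10,-5,0,0,0,-0.3],[-8,-10,-5,0,0,0,-0.3],[-8,-10,-5,0,0,0,-0.3]]]';  python3 -c "
from h import *
snap('w2')"
```

```text
clock: 3.82
eef_pos: [509.7, -25.0, 223.9]
eef_rot: [-1.565, -0.004, -1.408]
wrist_force: [0.3, -1.0, -3.1]
finger_gap: 45.7
at [509.67 -24.98 223.91] [-89.68  -0.23 -80.7 ] t 3.8167
```

View pics/w2.png

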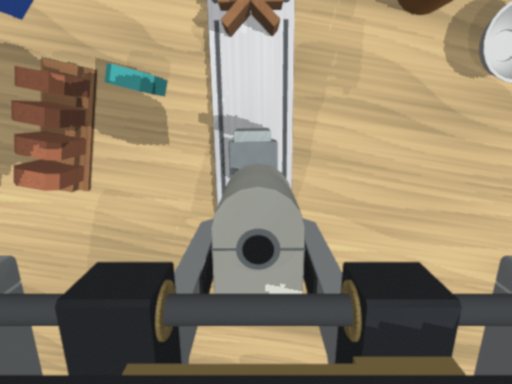

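```bash
cat > fr.py <<'E'
from h import *
import sys
w=np.load(sys.argv[1]+'.npz');C=cloud("wrist",w['d'],w['T']);p=w['p']
z=C[...,2]
v,u=np.mgrid[:384,:512]
img=(v<200)
m=img&(z>7)&(z<16)&(u>190)&(u<310)
B=C[m];print("bed z",np.median(B[:,2]))
# edges by per-row extreme
rows=[r for r in range(10,190,3) if m[r].sum()>20]
L=np.array([C[r][m[r]][0] for r in rows]);Rr=np.array([C[r][m[r]][-1] for r in rows])
for nm,E in [("L",L),("R",Rr)]:
    vx,vy,x0,y0=cv2.fitLine(E[:,:2].astype(np.float32),cv2.DIST_HUBER,0,.01,.01).ravel()
    yaw=np.degrees(np.arctan(vy/vx));print(nm,"yaw",yaw,"y at x=600:",y0+vy/vx*(600-x0))
yaw=np.radians(float(sys.argv[2]));ex=np.array([np.cos(yaw),np.sin(yaw)]);ey=np.array([-ex[1],ex[0]])
o=np.array([579,-8])
X=(C[...,:2]-o)@ex;Y=(C[...,:2]-o)@ey
cs=m&(X>-30)&(X<60);
# plate
m=img&(z>64)&(z<76)&(abs(Y)<30)&(X<60)
print("plate z",np.median(z[m]),"X",np.percentile(X[m],[1,99]),"Y",np.percentile(Y[m],[1,99]))
m=img&(z>51)&(z<62)&(abs(Y)<60)&(X>60)
print("V z",np.median(z[m]))
cs,_=cv2.findContours(m.astype(np.uint8),0,cv2.CHAIN_APPROX_NONE);
for c in cs:
    if len(c)<15: continue
    q=c[:,0];print("V blob",[ (int(a),int(b),round(float(X[b,a]),1),round(float(Y[b,a]),1)) for a,b in cv2.approxPolyDP(q,1.5,True)[:,0]])
x,y,ww,hh=200,0,110,200
cv2.imwrite(f"pics/{sys.argv[1]}z.png",cv2.resize(p[y:y+hh,x:x+ww,::-1],None,fx=3,fy=3,interpolation=cv2.INTER_CUBIC))
E
python3 fr.py w2 9.9
```

```text
bed z 12.136284923594587
L yaw 10.068204 y at x=600: 45.58638
R yaw 10.097934 y at x=600: -54.448254
plate z 70.99296175553559 X [-28.71 -16.83] Y [-19.91  19.64]
V z 56.86593480993889
V blob [(220, 19, 93.4, 30.3), (227, 28, 86.3, 23.9), (250, 2, 110.5, -0.3), (273, 27, 87.0, -23.8), (279, 20, 92.4, -29.7), (263, 0, 110.5, -13.5), (236, 0, 111.0, 13.7)]
```

View pics/w2z.png

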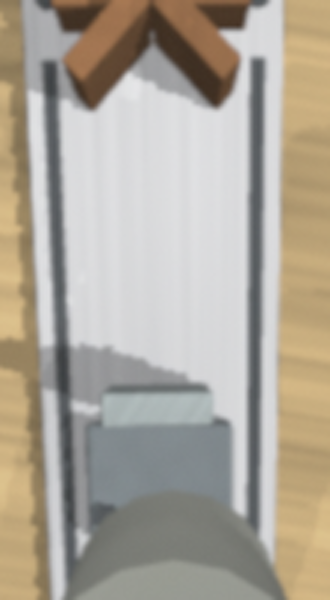

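```bash
python3 -c "
from h import *
go(636.6,2,110,-80)"
```

```text
now [509.67 -25.63 223.36] [-89.74  -0.21 -80.77] F [ 1.31 -0.54 -3.1 ] gap 45.845235512131794 t 3.87
shift [ -7.32 113.93 129.19] rot [-0.26 -0.77  0.21] rows 4.134538772188716
```

```bash
python3 -m handwheel '[[[-2,25,32,0,-0.8,0,-0.3],[-4,50,64,0,-0.8,0,-0.3],[-6,80,96,-0.3,-0.8,0.2,-0.3],[-7,110,127,-0.3,-0.8,0.2,-0.3],[-7,114,129,-0.3,-0.8,0.2,-0.3]]]';python3 -m handwheel '[[[0,0,0,0,0,0,-0.3],[0,0,0,0,0,0,-0.3]]]';  python3 -c "
from h import *
go(636.6,2,44,-80)"
```

```text
clock: 4.28
eef_pos: [636.8, 0.9, 101.1]
eef_rot: [-1.581, 0.002, -1.397]
wrist_force: [-2.5, 0.2, -4.3]
finger_gap: 46.0
clock: 4.45
eef_pos: [635.8, -0.4, 98.6]
eef_rot: [-1.585, 0.003, -1.398]
wrist_force: [-0.4, 0.4, -3.0]
finger_gap: 45.7
now [635.8   -0.36  98.62] [-90.83   0.17 -80.1 ] F [-0.44  0.43 -2.95] gap 45.73212674924204 t 4.45
shift [-2.03 54.6   1.99] rot [ 0.83 -0.1  -0.17] rows 1.3110775972471485
```

```bash
python3 -m handwheel '[[[-2,15,1.5,0.8,0,0,-0.3],[-2,30,1.5,0.8,0,0,-0.3],[-2,38,1.5,0.8,0,0,-0.3],[-2,38,1.5,0.8,0,0,-0.3]]]';  python3 -c "
from h import *
go(636.6,2,46,-80)"
```

```text
clock: 4.78
eef_pos: [635.5, 1.2, 60.3]
eef_rot: [-1.573, 0.003, -1.399]
wrist_force: [-0.6, -1.1, -2.5]
finger_gap: 46.0
now [635.46   1.19  60.3 ] [-90.1    0.18 -80.14] F [-0.63 -1.12 -2.52] gap 46.02666291214997 t 4.78
shift [-0.55 14.3   1.29] rot [ 0.1  -0.14 -0.18] rows 0.34462185695920855
```

```bash
python3 -m handwheel '[[[-0.5,7,1,0,0,0,-0.3],[-0.5,12,1,0,0,0,-0.3],[-0.5,12,1,0,0,0,-0.3]]]';  python3 -c "
from h import *
snap('w3')
go(636.6,2,41.3,-80)"
```

```text
clock: 5.03
eef_pos: [636.1, 1.8, 47.9]
eef_rot: [-1.573, 0.003, -1.399]
wrist_force: [0.0, 0.3, -3.4]
finger_gap: 45.6
at [636.09   1.79  47.93] [-90.13   0.18 -80.15] t 5.0333
now [636.25   1.81  48.33] [-90.11   0.18 -80.15] F [-0.07 -0.3  -2.25] gap 45.996406625987845 t 5.08
shift [-0.1   7.03  0.4 ] rot [ 0.11 -0.15 -0.18] rows 0.16880664653440777
```

View pics/w3.png

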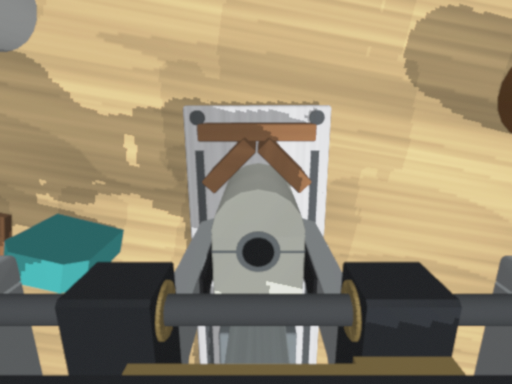

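```bash
python3 -m handwheel '[[[0,4,0.4,0,0,0,-0.3],[0,6,0.4,0,0,0,-0.3],[0,6,0.4,0,0,0,-0.3]]]';  python3 -c "
from h import *
go(639.5,2.5,41.3,-80)"
```

```text
clock: 5.33
eef_pos: [636.5, 2.0, 41.9]
eef_rot: [-1.573, 0.003, -1.399]
wrist_force: [0.2, 0.5, -2.6]
finger_gap: 45.8
now [636.47   1.97  41.92] [-90.14   0.18 -80.14] F [ 0.2   0.53 -2.64] gap 45.83646670675938 t 5.33
shift [0.   0.62 3.07] rot [ 0.14 -0.14 -0.18] rows 0.07518241058092906
```

```bash
python3 -m handwheel '[[[0,1,0,0,0,0,-0.3],[0,1,1,0,0,0,-0.3],[0,1,2,0,0,0,-0.3]]]';python3 -m handwheel '[[[0,0,0.7,0,0,0,-0.3],[0,0,1.4,0,0,0,-0.3]]]';  python3 -c "
from h import *
go(639.5,2.5,41.3,-80)"
```

```text
clock: 5.58
eef_pos: [638.4, 2.3, 41.2]
eef_rot: [-1.573, 0.003, -1.399]
wrist_force: [-6.3, -0.3, 3.5]
finger_gap: 46.2
clock: 5.75
eef_pos: [638.8, 2.6, 41.1]
eef_rot: [-1.577, 0.004, -1.399]
wrist_force: [-12.7, -0.7, 6.4]
finger_gap: 45.9
now [638.81   2.55  41.07] [-90.33   0.21 -80.13] F [-12.7   -0.71   6.35] gap 45.92581502035587 t 5.75
shift [ 0.17 -0.23  0.67] rot [ 0.33 -0.13 -0.21] rows 0.05816301275662672
```

```bash
python3 -m handwheel '[[[0,0,-0.7,0.3,0,0,-0.3],[0,0,-0.7,0.3,0,0,-0.3],[0,0,-0.7,0.3,0,0,0.5],[0,0,-0.7,0.3,0,0,0.5],[0,0,-0.7,0.3,0,0,0.5]]]';python3 -m handwheel '[[[0,0,0,0,0,0,0.5],[0,0,0,0,0,0,0.5],[0,0,0,0,0,0,0.5]]]';  python3 -c "
from h import *
go(509,-25,225,-80)"
```

```text
clock: 6.17
eef_pos: [638.3, 2.4, 41.2]
eef_rot: [-1.571, 0.004, -1.399]
wrist_force: [-0.1, 0.1, 1.1]
finger_gap: 62.8
clock: 6.42
eef_pos: [638.4, 2.4, 41.3]
eef_rot: [-1.571, 0.003, -1.399]
wrist_force: [-0.1, 0.3, -0.8]
finger_gap: 70.4
now [638.43   2.4   41.27] [-89.99   0.2  -80.13] F [-0.11  0.27 -0.76] gap 70.3719505307904 t 6.42
shift [   4.18 -183.76 -132.19] rot [-0.01 -0.13 -0.2 ] rows 5.429365210180047
```

```bash
python3 -m handwheel '[[[0,-30,0,0,0,0,1],[0,-65,0,0,0,0,1],[0,-100,-10,0,0,0,1],[0,-140,-45,0,0,0,1],[0,-175,-80,0,0,0,1]]]';python3 -c "
from h import *
go(520,15,225,-85)"
```

```text
clock: 6.83
eef_pos: [572.4, -9.6, 203.9]
eef_rot: [-1.57, 0.003, -1.398]
wrist_force: [0.8, 0.4, 1.4]
finger_gap: 93.8
now [572.35  -9.59 203.85] [-89.96   0.19 -80.12] F [0.8  0.41 1.4 ] gap 93.81000091042249 t 6.83
shift [-33.28 -21.07 -47.34] rot [-0.04  4.88 -0.19] rows 1.476852990009104
```

```bash
python3 -m handwheel '[[[-20,-10,-25,0,3,0,1],[-33,-21,-47,0,5,0,1],[-33,-21,-47,0,5,0,1],[-33,-21,-47,0,5,0,1],[-33,-21,-47,0,5,0,1]]]';python3 -c "
from h import *
snap('w4')
"
```

```text
clock: 7.25
eef_pos: [520.8, 14.6, 224.7]
eef_rot: [-1.57, 0.003, -1.485]
wrist_force: [0.6, 0.2, 0.1]
finger_gap: 94.1
at [520.77  14.65 224.75] [-89.97   0.19 -85.08] t 7.25
```

View pics/w4.png

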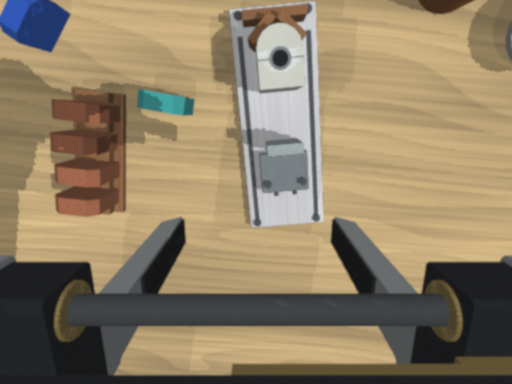

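Run:
```python
from h import *
w=np.load('w4.npz');C=cloud("wrist",w['d'],w['T']);z=C[...,2]
v,u=np.mgrid[:384,:512]
def blobs(m,nm):
    n,l,st,_=cv2.connectedComponentsWithStats(m.astype(np.uint8))
    for i in range(1,n):
        if st[i,4]<60: continue
        P=C[l==i]; print(nm,st[i].tolist(),"z",round(np.median(P[:,2]),1),cv2.minAreaRect(P[:,:2].astype(np.float32)))
ok=(v<225)
blobs(ok&(z>74)&(z<80)&(u>230)&(u<330),"mould")
blobs(ok&(z>68.5)&(z<74)&(u>230)&(u<330)&(v>120),"plate")
blobs(ok&(z>65.5)&(z<72)&(u<130),"spacer")
blobs(ok&(z>30)&(z<72)&(u<135),"spacer all")
yaw=np.radians(10.05);ex=np.array([np.cos(yaw),np.sin(yaw)]);ey=np.array([-ex[1],ex[0]])
o=np.array([648.9,4.2]);X=(C[...,:2]-o)@ex;Y=(C[...,:2]-o)@ey
m=ok&(z>68)&(z<74)&(abs(Y)<30)&(X<-60);print("plate X",np.percentile(X[m],[1,99]),np.percentile(Y[m],[1,99]))
m=ok&(z>74)&(z<80)&(abs(Y)<30)&(abs(X)<50);print("mould X",np.percentile(X[m],[.5,99.5]),np.percentile(Y[m],[1,99]))
```

```text
mould [256, 23, 49, 67, 2763] z 77.2 ((648.1480102539062, 3.6545848846435547), (59.630455017089844, 46.30431365966797), 9.918880462646484)
plate [266, 142, 38, 14, 412] z 71.2 ((556.525390625, -12.050174713134766), (12.186911582946777, 39.885467529296875), 10.0632963180542)
spacer [53, 99, 37, 24, 664] z 67.7 ((576.848388671875, 219.05953979492188), (37.927452087402344, 20.026845932006836), 88.27189636230469)
spacer [52, 133, 36, 22, 629] z 67.6 ((541.0861206054688, 223.94500732421875), (38.493896484375, 20.269588470458984), 88.62792205810547)
spacer [56, 166, 35, 21, 571] z 67.7 ((505.0647277832031, 222.2091522216797), (38.21329116821289, 20.360267639160156), 88.61164093017578)
spacer [57, 196, 33, 21, 535] z 67.7 ((469.0173034667969, 225.0381622314453), (37.35777282714844, 20.57082176208496), 88.12916564941406)
spacer all [0, 0, 54, 47, 1795] z 54.0 ((668.5159912109375, 273.79571533203125), (22.858137130737305, 52.29018020629883), 59.740692138671875)
spacer all [51, 99, 61, 24, 1186] z 66.6 ((576.8640747070312, 219.4079132080078), (52.76649475097656, 20.144121170043945), 88.12337493896484)
spacer all [49, 130, 60, 25, 1250] z 65.6 ((541.1578369140625, 224.51841735839844), (53.820457458496094, 20.48003387451172), 87.98748779296875)
spacer all [54, 160, 57, 27, 1290] z 63.8 ((505.20941162109375, 223.0472869873047), (53.598453521728516, 20.560407638549805), 87.91207885742188)
spacer all [55, 188, 56, 29, 1317] z 62.3 ((469.1739807128906, 225.18875122070312), (53.26931381225586, 20.987817764282227), 88.35812377929688)
plate X [-99.59 -87.75] [-19.62  19.56]
mould X [-30.39  27.64] [-22.37  22.13]
```

```bash
python3 -c "
from h import *
go(576.9,219.4,110,-92)
"
```

```text
now [520.83  14.56 224.31] [-90.01   0.2  -85.1 ] F [-0.15 -0.31 -0.07] gap 93.84079960862766 t 7.3
shift [-198.91  114.97   73.4 ] rot [ 0.03  6.9  -0.19] rows 5.783799491062697
```

```bash
python3 -m handwheel '[[[-40,15,15,0,2,0,0.8],[-80,30,30,0,4,0,0.8],[-120,55,45,0,6,0,0.8],[-160,80,60,0,7,0,0.8],[-199,110,73,0,7,0,0.8]]]' 20;python3 -c "
from h import *
go(576.9,219.4,80,-92)
"
```

```text
clock: 7.72
eef_pos: [570.8, 195.4, 131.0]
eef_rot: [-1.572, 0.003, -1.609]
wrist_force: [0.9, -0.0, -0.3]
finger_gap: 84.8
now [570.84 195.44 131.02] [-90.07   0.18 -92.17] F [ 0.86 -0.01 -0.3 ] gap 84.838882915682 t 7.72
shift [-24.01  51.09   5.21] rot [ 0.07 -0.17 -0.18] rows 1.3594682214952674
```

```bash
python3 -m handwheel '[[[-24,25,5,0,0,0,0.6],[-24,45,5,0,0,0,0.6],[-24,45,5,0,0,0,0.6],[-24,45,5,0,0,0,0.6]]]' 20;python3 -c "
from h import *
snap('w5')
go(576.9,219.4,30,-92)
"
```

```text
clock: 8.05
eef_pos: [576.5, 218.9, 84.6]
eef_rot: [-1.575, 0.002, -1.609]
wrist_force: [0.6, -1.2, 0.7]
finger_gap: 75.2
at [576.48 218.89  84.63] [-90.24   0.12 -92.16] t 8.05
now [577.18 218.75  86.3 ] [-90.09   0.17 -92.2 ] F [-1.64  0.06  0.56] gap 75.20779034820406 t 8.1
shift [-0.47 56.3  -0.22] rot [ 0.09 -0.2  -0.17] rows 1.3501783175351771
```

View pics/w5.png

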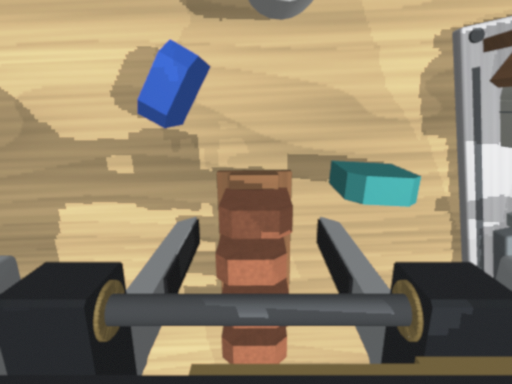

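```bash
python3 -c "
from h import *
w=np.load('w5.npz');C=cloud('wrist',w['d'],w['T']);h=cv2.cvtColor(w['p'],cv2.COLOR_RGB2HSV)
m=(h[...,0]>80)&(h[...,0]<95)&(h[...,1]>120)
print(cv2.minAreaRect(C[m][:,:2].astype(np.float32)),C[m].min(0),C[m].max(0))
"
python3 -m handwheel '[[[0,25,0,0,0,0,0.6],[0,45,0,0,0,0,0.6],[0,56,0,0,0,0,0.6],[0,56,0,0,0,0,0.6]]]' 20
python3 -m handwheel '[[[0,0,0,0,0,0,-0.2],[0,0,0,0,0,0,-0.2],[0,0,0,0,0,0,-0.2],[0,0,0,0,0,0,-0.2],[0,0,0,0,0,0,-0.2]]]' 20; python3 -c "
from h import *
go(576.9,219.4,30,-92)
"
```

```text
((610.1107177734375, 164.10928344726562), (127.02542877197266, 33.28240966796875), 65.63890075683594) [583.19 104.34   7.61] [651.47 215.1  255.72]
clock: 8.43
eef_pos: [576.8, 218.0, 29.4]
eef_rot: [-1.574, 0.002, -1.61]
wrist_force: [0.0, -0.6, -0.2]
finger_gap: 75.0
clock: 8.85
eef_pos: [577.5, 218.2, 30.7]
eef_rot: [-1.572, 0.003, -1.61]
wrist_force: [-0.2, 0.5, 7.1]
finger_gap: 51.7
now [577.46 218.25  30.68] [-90.08   0.17 -92.25] F [-0.23  0.52  7.09] gap 51.680836002795246 t 8.85
shift [-1.13  0.69 -0.6 ] rot [ 0.07 -0.25 -0.17] rows 0.04364509304233591
```

```bash
python3 -m handwheel '[[[0,-10,0,0,0,0,-0.2],[0,-40,0,0,0,0,-0.2],[0,-80,0,0,0,0,-0.2],[0,-110,0,0,0,0,-0.2],[0,-110,0,0,0,0,-0.2]]]'; python3 -c "
from h import *
go(604.6,-3.6,120,-80)
"
```

```text
clock: 9.27
eef_pos: [579.9, 218.7, 148.4]
eef_rot: [-1.563, 0.006, -1.61]
wrist_force: [0.6, 0.3, -0.6]
finger_gap: 52.0
now [579.86 218.66 148.38] [-89.53   0.36 -92.24] F [ 0.58  0.32 -0.62] gap 51.95154958050022 t 9.27
shift [221.3   27.25  33.18] rot [ -0.51 -12.24  -0.31] rows 5.405811450496125
```

```bash
python3 -m handwheel '[[[40,0,6,0,-3,0,-0.2],[80,0,12,0,-6,0,-0.2],[120,0,18,0,-9,0,-0.2],[160,5,25,0,-12,0,-0.2],[200,10,30,0,-12,0,-0.2]]]'; python3 -c "
from h import *
go(604.6,-3.6,115,-80)
"
```

```text
clock: 9.68
eef_pos: [602.1, 15.9, 137.9]
eef_rot: [-1.561, 0.004, -1.397]
wrist_force: [1.2, -0.4, -1.4]
finger_gap: 51.8
now [602.09  15.88 137.86] [-89.42   0.25 -80.03] F [ 1.19 -0.39 -1.45] gap 51.82178840254115 t 9.68
shift [19.72 22.76 -1.13] rot [-0.58 -0.03 -0.25] rows 0.7226631854614066
```

```bash
python3 -m handwheel '[[[19.7,10,-1,-0.5,0,-0.2,-0.2],[19.7,23,-1,-0.5,0,-0.2,-0.2],[19.7,23,-1,-0.5,0,-0.2,-0.2],[19.7,23,-1,-0.5,0,-0.2,-0.2]]]'; python3 -c "
from h import *
snap('w6')
go(604.6,-3.6,60,-80)
"
```

```text
clock: 10.02
eef_pos: [604.4, -3.4, 114.6]
eef_rot: [-1.57, 0.001, -1.397]
wrist_force: [-0.5, -0.4, -1.3]
finger_gap: 52.1
at [604.37  -3.41 114.64] [-89.98   0.07 -80.04] t 10.0167
now [604.76  -3.   115.33] [-89.91   0.05 -80.  ] F [-0.01 -0.01 -0.77] gap 51.81836391274615 t 10.07
shift [ 0.61 55.33 -0.36] rot [-0.09  0.   -0.05] rows 1.326961374205817
```

View pics/w6.png

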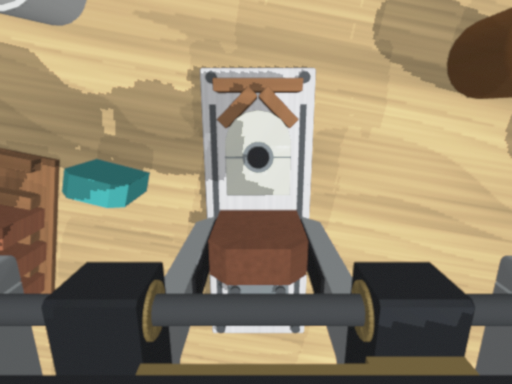

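```bash
python3 -m handwheel '[[[0.6,25,-0.5,0,0,0,-0.2],[0.6,50,-0.5,0,0,0,-0.2],[0.6,65,-0.5,0,0,0,-0.2],[0.6,72,-0.5,0,0,0,-0.2],[0.6,72,-0.5,0,0,0,-0.2]]]'; python3 -c "
from h import *
go(605.1,-3.6,34.7,-80)
"
```

```text
clock: 10.48
eef_pos: [604.1, -2.8, 42.7]
eef_rot: [-1.571, 0.001, -1.395]
wrist_force: [-0.3, 0.1, -2.0]
finger_gap: 51.9
now [604.09  -2.84  42.73] [-89.99   0.07 -79.93] F [-0.27  0.13 -2.03] gap 51.90223195414974 t 10.48
shift [0.93 8.03 0.86] rot [-0.01  0.07 -0.07] rows 0.19486291003201933
```

```bash
python3 -m handwheel '[[[0.9,4,1,0,0,0,-0.2],[0.9,7,1,0,0,0,-0.2],[0.9,7.5,1,0,0,0,-0.2],[0.9,7.5,1,0,0,0,-0.2]]]'; python3 -c "
from h import *
go(607.5,-3.1,34.7,-80)
"
```

```text
clock: 10.82
eef_pos: [605.5, -3.5, 35.8]
eef_rot: [-1.57, 0.001, -1.395]
wrist_force: [-0.1, -0.6, -1.8]
finger_gap: 52.0
now [605.52  -3.45  35.76] [-89.94   0.06 -79.93] F [-0.06 -0.6  -1.76] gap 52.02803024780508 t 10.82
shift [0.   1.06 2.01] rot [-0.06  0.07 -0.06] rows 0.05463070980118422
```

```bash
python3 -m handwheel '[[[0,0.5,1,0,0,0,-0.2],[0,0.8,2,0,0,0,-0.2],[0,0.8,2.5,0,0,0,-0.2]]]';python3 -m handwheel '[[[0,0.3,0.5,0,0,0,-0.2],[0,0.3,1,0,0,0,-0.2]]]'; python3 -c "
from h import *
go(608,-3.1,34.7,-80)
"
```

```text
clock: 11.07
eef_pos: [608.2, -3.0, 35.2]
eef_rot: [-1.569, 0.001, -1.395]
wrist_force: [-0.2, 0.7, -1.1]
finger_gap: 51.8
clock: 11.23
eef_pos: [609.3, -2.9, 35.0]
eef_rot: [-1.569, 0.001, -1.395]
wrist_force: [0.6, 0.6, -0.5]
finger_gap: 52.0
now [609.31  -2.87  34.96] [-89.92   0.05 -79.93] F [ 0.59  0.6  -0.49] gap 51.967895886229876 t 11.23
shift [ 0.    0.25 -1.33] rot [-0.08  0.07 -0.05] rows 0.03241368327729014
```

```bash
python3 -m handwheel '[[[0,0.3,0.6,0,0,0,-0.2],[0,0.3,1.2,0,0,0,-0.2]]]'; python3 -c "
from h import *
go(608,-3.1,34.7,-80)
"
```

```text
clock: 11.4
eef_pos: [610.3, -2.7, 34.7]
eef_rot: [-1.57, 0.001, -1.395]
wrist_force: [-3.9, -1.6, 2.4]
finger_gap: 51.9
now [610.26  -2.72  34.7 ] [-89.97   0.05 -79.93] F [-3.88 -1.59  2.37] gap 51.87928273259048 t 11.4
shift [-0.02  0.   -2.29] rot [-0.03  0.07 -0.05] rows 0.05489849616094995
```

```bash
python3 -m handwheel '[[[0,0,-0.3,0,0,0,0.5],[0,0,-0.3,0,0,0,0.5],[0,0,-0.3,0,0,0,0.5],[0,0,-0.3,0,0,0,0.5],[0,0,-0.3,0,0,0,0.5]]]';python3 -m handwheel '[[[0,-30,0,0,0,0,0.6],[0,-65,0,0,0,0,0.6],[0,-90,0,0,0,0,0.6],[0,-90,0,0,0,0,0.6]]]'; python3 -c "
from h import *
snap('w7')
go(541.1,224.5,130,-92)
"
```

```text
clock: 11.82
eef_pos: [610.0, -2.8, 34.7]
eef_rot: [-1.57, 0.001, -1.395]
wrist_force: [0.5, 0.3, -0.9]
finger_gap: 70.6
clock: 12.15
eef_pos: [612.2, -3.0, 130.5]
eef_rot: [-1.562, -0.001, -1.395]
wrist_force: [0.3, 0.2, 0.6]
finger_gap: 75.2
at [612.17  -2.97 130.52] [-89.49  -0.06 -79.93] t 12.15
now [611.17  -2.92 127.53] [-89.68  -0.01 -79.93] F [-0.56 -0.23  0.09] gap 75.62022005437514 t 12.2
shift [-236.17   -2.69  -29.19] rot [-0.32 12.07 -0.02] rows 5.7070140323190275
```

View pics/w7.png

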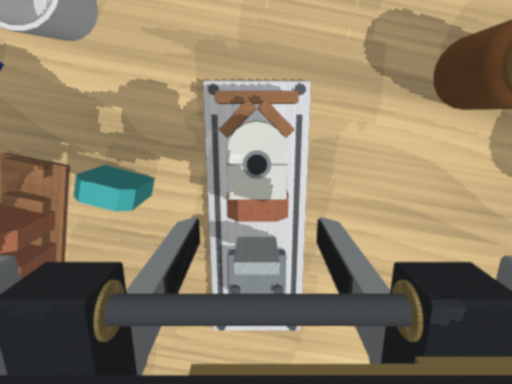

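```bash
python3 -m handwheel '[[[-40,-5,-5,0,3,0,0.6],[-80,-8,-10,0,6,0,0.6],[-120,-8,-15,0,9,0,0.6],[-160,-8,-20,0,12,0,0.6],[-200,-8,-25,0,12,0,0.6]]]'; python3 -c "
from h import *
go(541.1,224.2,110,-92)
"
```

```text
clock: 12.62
eef_pos: [550.2, 191.1, 134.1]
eef_rot: [-1.567, 0.0, -1.608]
wrist_force: [1.0, 1.0, 0.4]
finger_gap: 75.1
now [550.2  191.1  134.08] [-89.77   0.03 -92.14] F [1.03 0.95 0.4 ] gap 75.12410952728966 t 12.62
shift [-32.73  24.06 -10.43] rot [-0.23 -0.14 -0.03] rows 1.0056742293819827
```

```bash
python3 -m handwheel '[[[-32,10,-10,-0.2,0,0,0.6],[-32.7,34,-10,-0.2,0,0,0.6],[-32.7,39,-10,-0.2,0,0,0.6],[-32.7,39,-10,-0.2,0,0,0.6]]]'; python3 -c "
from h import *
snap('w8')
go(541.1,224.2,30,-92)
"
```

```text
clock: 12.95
eef_pos: [540.4, 223.6, 92.5]
eef_rot: [-1.575, -0.001, -1.608]
wrist_force: [-0.7, 0.3, -0.4]
finger_gap: 75.0
at [540.37 223.61  92.54] [-90.22  -0.08 -92.12] t 12.95
now [541.31 223.32  94.14] [-90.09  -0.03 -92.17] F [-0.39 -1.29  0.12] gap 75.09556227053092 t 13.0
shift [-0.9  64.14 -0.14] rot [ 0.09 -0.17  0.03] rows 1.5382579632846083
```

View pics/w8.png

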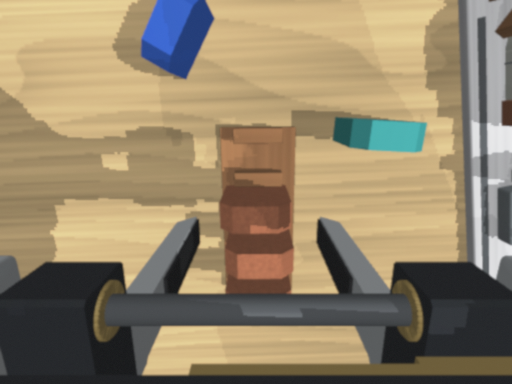

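Spacer 2 is centred at (256,210) between the fingers. I descend and grip.

```bash
python3 -m handwheel '[[[-0.5,30,0,0,0,0,0.6],[-0.5,55,0,0,0,0,0.6],[-0.5,64,0,0,0,0,0.6],[-0.5,64,0,0,0,0,0.6]]]' 20
python3 -m handwheel '[[[0,0,0,0,0,0,-0.2],[0,0,0,0,0,0,-0.2],[0,0,0,0,0,0,-0.2],[0,0,0,0,0,0,-0.2],[0,0,0,0,0,0,-0.2]]]' 20; python3 -c "
from h import *
go(541.1,224.2,30,-92)
"
python3 -m handwheel '[[[0,-10,0,0,0,0,-0.2],[0,-40,0,0,0,0,-0.2],[0,-80,0,0,0,0,-0.2],[0,-110,0,0,0,0,-0.2],[0,-110,0,0,0,0,-0.2]]]'; python3 -c "
from h import *
go(583.5,-7.3,120,-80)
"
```

```text
clock: 13.33
eef_pos: [540.9, 222.6, 28.9]
eef_rot: [-1.575, -0.002, -1.61]
wrist_force: [0.1, 0.0, 0.0]
finger_gap: 75.1
clock: 13.75
eef_pos: [541.6, 222.9, 30.2]
eef_rot: [-1.573, -0.001, -1.61]
wrist_force: [-0.6, 0.1, 6.4]
finger_gap: 51.7
now [541.58 222.87  30.24] [-90.13  -0.04 -92.25] F [-0.6   0.05  6.42] gap 51.72164914477413 t 13.75
shift [-1.31  0.24 -0.53] rot [ 0.13 -0.25  0.04] rows 0.0401666683958282
clock: 14.17
eef_pos: [544.1, 223.8, 147.7]
eef_rot: [-1.564, 0.003, -1.61]
wrist_force: [0.9, 0.7, 0.1]
finger_gap: 51.9
now [544.09 223.78 147.71] [-89.59   0.16 -92.24] F [0.93 0.71 0.15] gap 51.85329884243043 t 14.17
shift [229.44  27.41  48.23] rot [ -0.43 -12.24  -0.12] rows 5.660737168382816
```

```bash
python3 -m handwheel '[[[40,0,8,0,-3,0,-0.2],[80,0,16,0,-6,0,-0.2],[120,0,24,0,-9,0,-0.2],[160,5,32,0,-12,0,-0.2],[200,10,40,0,-12,0,-0.2]]]'; python3 -c "
from h import *
go(585,-7.0,110,-80)
"
```

```text
clock: 14.58
eef_pos: [576.2, 20.6, 138.0]
eef_rot: [-1.562, 0.001, -1.397]
wrist_force: [0.7, 0.3, -1.2]
finger_gap: 51.8
now [576.22  20.57 138.01] [-89.52   0.06 -80.02] F [ 0.73  0.31 -1.21] gap 51.840875079144034 t 14.58
shift [28.71 28.01  3.63] rot [-0.48 -0.02 -0.06] rows 0.9657700565109834
```

```bash
python3 -m handwheel '[[[28.7,10,3.6,-0.5,0,0,-0.2],[28.7,28,3.6,-0.5,0,0,-0.2],[28.7,28,3.6,-0.5,0,0,-0.2],[28.7,28,3.6,-0.5,0,0,-0.2]]]'; python3 -c "
from h import *
snap('w9')
go(585,-7,42,-80)
"
```

```text
clock: 14.92
eef_pos: [584.4, -6.8, 109.7]
eef_rot: [-1.573, 0.002, -1.397]
wrist_force: [-0.4, -0.9, -0.2]
finger_gap: 52.0
at [584.41  -6.82 109.74] [-90.12   0.09 -80.04] t 14.9167
now [584.85  -6.31 110.62] [-90.03   0.07 -79.98] F [-0.37  1.14 -0.71] gap 51.60672394630438 t 14.97
shift [ 0.79 68.62  0.06] rot [ 0.03  0.02 -0.07] rows 1.6457184924648798
```

View pics/w9.png

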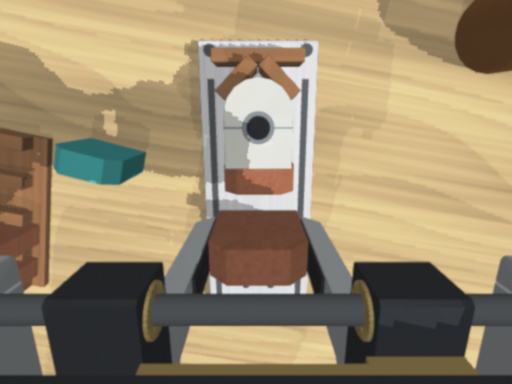

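```bash
python3 -c "
from h import *
w=np.load('w9.npz');C=cloud('wrist',w['d'],w['T']);z=C[...,2]
yaw=np.radians(10.05);ex=np.array([np.cos(yaw),np.sin(yaw)]);ey=np.array([-ex[1],ex[0]])
X=(C[...,:2]-[648.9,4.2])@ex;Y=(C[...,:2]-[648.9,4.2])@ey
v,u=np.mgrid[:384,:512]
m=(v<200)&(abs(z-71.8)<2)&(abs(Y)<40)
m2=m&(X<0)
print('spacer',np.percentile(X[m2],[1,99]),np.percentile(Y[m2],[1,99]),cv2.minAreaRect(C[m2][:,:2].astype(np.float32)))
m=(v<200)&(abs(z-77)<2)&(abs(Y)<40);print('mould',np.percentile(X[m],[.5,99.5]),np.percentile(Y[m],[.5,99.5]))
"
python3 -m handwheel '[[[0.6,30,0,0,0,0,-0.2],[0.6,60,0,0,0,0,-0.2],[0.6,68,0,0,0,0,-0.2],[0.6,71,0,0,0,0,-0.2],[0.6,71,0,0,0,0,-0.2]]]'; python3 -c "
from h import *
go(585,-7,34.7,-80)
"
```

```text
spacer [-50.38 -31.79] [-18.53  17.11] ((608.366455078125, -3.278575897216797), (19.045455932617188, 38.32701873779297), 10.105060577392578)
mould [-30.29  27.91] [-22.74  22.36]
clock: 15.38
eef_pos: [585.3, -6.3, 40.6]
eef_rot: [-1.571, 0.001, -1.395]
wrist_force: [-0.1, -0.4, -1.3]
finger_gap: 52.0
now [585.3   -6.27  40.59] [-90.     0.06 -79.94] F [-0.14 -0.39 -1.32] gap 51.97176718983511 t 15.38
shift [ 0.67  5.89 -0.42] rot [-0.    0.06 -0.06] rows 0.14259046317998655
```

```bash
python3 -m handwheel '[[[0.5,4,0,0,0,0,-0.2],[0.5,5.5,0,0,0,0,-0.2],[0.5,5.5,0,0,0,0,-0.2]]]'; python3 -m handwheel '[[[0,0.3,1,0,0,0,-0.2],[0,0.3,2,0,0,0,-0.2],[0,0.3,3,0,0,0,-0.2],[0,0.3,3,0,0,0,-0.2]]]';python3 -c "
from h import *
go(590,-6.2,34.7,-80)
"
```

```text
clock: 15.63
eef_pos: [585.8, -6.7, 35.9]
eef_rot: [-1.569, 0.001, -1.395]
wrist_force: [-0.6, -0.5, -0.8]
finger_gap: 52.3
clock: 15.97
eef_pos: [589.0, -6.2, 35.8]
eef_rot: [-1.569, 0.001, -1.395]
wrist_force: [0.3, -0.7, -1.0]
finger_gap: 51.9
now [589.02  -6.16  35.82] [-89.91   0.04 -79.93] F [ 0.26 -0.7  -1.01] gap 51.8629905087665 t 15.97
shift [0.21 1.13 0.95] rot [-0.09  0.07 -0.04] rows 0.035731856876302454
```

```bash
python3 -m handwheel '[[[0.3,0.7,0.5,0,0,0,-0.2],[0.3,1.2,1,0,0,0,-0.2],[0.3,1.2,1.5,0,0,0,-0.2]]]';python3 -c "
from h import *
go(590,-6.2,34.7,-80)
"
```

```text
clock: 16.22
eef_pos: [590.5, -6.2, 34.5]
eef_rot: [-1.569, 0.001, -1.395]
wrist_force: [-0.3, -0.4, -0.4]
finger_gap: 51.9
now [590.54  -6.21  34.5 ] [-89.92   0.04 -79.93] F [-0.26 -0.36 -0.39] gap 51.92116971742583 t 16.22
shift [-0.1  -0.2  -0.53] rot [-0.08  0.07 -0.04] rows 0.016007583025179423
```

```bash
python3 -m handwheel '[[[0,0.3,0.6,0,0,0,-0.2],[0,0.3,1.2,0,0,0,-0.2]]]';python3 -m handwheel '[[[0,0,0.3,0,0,0,-0.2],[0,0,0.6,0,0,0,-0.2]]]'
```

```text
clock: 16.38
eef_pos: [590.9, -6.2, 34.2]
eef_rot: [-1.572, 0.001, -1.395]
wrist_force: [-12.7, -2.4, 9.6]
finger_gap: 51.9
clock: 16.55
eef_pos: [590.8, -6.2, 34.2]
eef_rot: [-1.574, 0.001, -1.395]
wrist_force: [-10.5, -1.8, 6.4]
finger_gap: 52.0
```

```bash
python3 -m handwheel '[[[0,0,-0.4,0,0,0,0.5],[0,0,-0.4,0,0,0,0.5],[0,0,-0.4,0,0,0,0.5],[0,0,-0.4,0,0,0,0.5],[0,0,-0.4,0,0,0,0.5]]]';python3 -m handwheel '[[[0,-30,0,0,0,0,0.6],[0,-65,0,0,0,0,0.6],[0,-95,-20,0,0,0,0.6],[0,-120,-50,0,0,0,0.3],[0,-120,-80,0,0,0,0]]]'; python3 -c "
from h import *
snap('w10')
w=np.load('w4.npz');C=cloud('wrist',w['d'],w['T']);z=C[...,2]
yaw=np.radians(10.05);ex=np.array([np.cos(yaw),np.sin(yaw)]);ey=np.array([-ex[1],ex[0]])
X=(C[...,:2]-[648.9,4.2])@ex;Y=(C[...,:2]-[648.9,4.2])@ey
v,u=np.mgrid[:384,:512]
m=(v<215)&(X<-103)&(X>-175)&(abs(Y)<40)
for a in range(-175,-100,10):
  mm=m&(X>a)&(X<=a+10);print(a,z[mm].max())
xy=np.array([648.9,4.2])-122*ex;print(xy)
go(xy[0],xy[1],110,-80)
"
```

```text
clock: 16.97
eef_pos: [590.6, -6.2, 34.3]
eef_rot: [-1.573, 0.001, -1.395]
wrist_force: [-0.5, 0.2, 0.2]
finger_gap: 70.8
clock: 17.38
eef_pos: [513.1, -20.4, 159.0]
eef_rot: [-1.566, -0.001, -1.395]
wrist_force: [1.0, -0.9, 0.9]
finger_gap: 65.0
at [513.12 -20.45 159.03] [-89.75  -0.06 -79.9 ] t 17.3833
-175 14.816962003614663
-165 25.05289042185359
-155 31.34733382497319
-145 34.062888234141894
-135 30.061803866224977
-125 30.37196269006273
-115 30.302918551425023
-105 28.761543587503184
[528.77 -17.09]
now [507.91 -20.89 156.28] [-90.07   0.01 -79.92] F [-0.18 -1.02 -0.36] gap 60.90036554438511 t 17.43
shift [-0.08 46.26 21.26] rot [ 0.07  0.08 -0.01] rows 1.2208970797707963
```

View pics/w10.png

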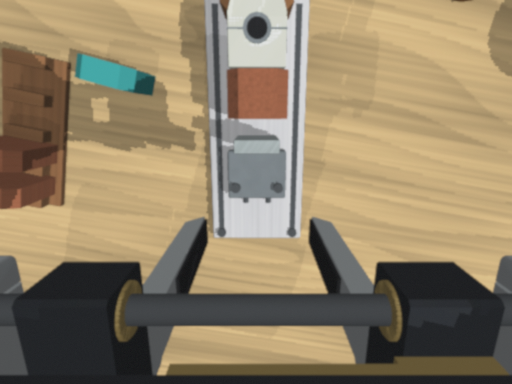

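```bash
python3 -m handwheel '[[[0,20,21,0,0,0,-1],[0,46,21,0,0,0,-1],[0,46,21,0,0,0,-1],[0,46,21,0,0,0,-1],[0,46,21,0,0,0,-1]]]' 20;python3 -m handwheel '[[[0,0,0,0,0,0,-1],[0,0,0,0,0,0,-1],[0,0,0,0,0,0,-1],[0,0,0,0,0,0,-1]]]';python3 -c "
from h import *
go(528.8,-17.1,51,-80)"
```

```text
clock: 17.85
eef_pos: [528.8, -17.2, 111.2]
eef_rot: [-1.571, 0.0, -1.395]
wrist_force: [0.6, -1.5, -0.6]
finger_gap: 28.1
clock: 18.18
eef_pos: [528.9, -17.2, 111.7]
eef_rot: [-1.571, -0.0, -1.395]
wrist_force: [0.2, -0.5, 0.7]
finger_gap: 1.7
now [528.94 -17.24 111.71] [-90.    -0.   -79.92] F [ 0.16 -0.52  0.66] gap 1.69347973345865 t 18.18
shift [-0.16 60.71 -0.11] rot [-0.    0.08  0.  ] rows 1.4559090092311873
```

```bash
python3 -m handwheel '[[[0,30,0,0,0,0,-1],[0,55,0,0,0,0,-1],[0,60,0,0,0,0,-1],[0,60,0,0,0,0,-1]]]' 20;python3 -m handwheel '[[[0,0,3,0,0,0,-1],[0,0,6,0,0,0,-1],[0,0,9,0,0,0,-1],[0,0,12,0,0,0,-1]]]';python3 -c "
from h import *
go(528.8,-17.1,51,-80)"
```

```text
clock: 18.52
eef_pos: [528.2, -17.2, 50.7]
eef_rot: [-1.573, 0.001, -1.395]
wrist_force: [-0.5, -0.3, 1.4]
finger_gap: 0.7
clock: 18.85
eef_pos: [540.9, -15.0, 51.7]
eef_rot: [-1.572, 0.0, -1.395]
wrist_force: [-0.2, -0.3, 0.2]
finger_gap: 0.3
now [540.9  -15.05  51.69] [-90.06   0.02 -79.91] F [-0.21 -0.33  0.25] gap 0.32953217430371406 t 18.85
shift [ -0.1    0.7  -12.27] rot [ 0.06  0.09 -0.02] rows 0.2947951841249106
```

```bash
for i in 1 2 3; do :; done; python3 -m handwheel '[[[0,0,2,0,0,0,-1],[0,0,4,0,0,0,-1],[0,0,6,0,0,0,-1],[0,0,6,0,0,0,-1]]]';python3 -m handwheel '[[[0,0,2,0,0,0,-1],[0,0,4,0,0,0,-1],[0,0,6,0,0,0,-1],[0,0,6,0,0,0,-1]]]'
```

```text
clock: 19.18
eef_pos: [547.1, -14.0, 51.8]
eef_rot: [-1.572, 0.0, -1.395]
wrist_force: [-1.8, -0.2, 1.3]
finger_gap: 0.4
clock: 19.52
eef_pos: [553.3, -12.8, 51.8]
eef_rot: [-1.572, 0.0, -1.395]
wrist_force: [-1.2, -0.5, 1.3]
finger_gap: 0.3
```

```bash
python3 -m handwheel '[[[0,0,1,0,0,0,-1],[0,0,2,0,0,0,-1],[0,0,3,0,0,0,-1],[0,0,4,0,0,0,-1]]]';python3 -m handwheel '[[[0,0,0.6,0,0,0,-1],[0,0,1.2,0,0,0,-1],[0,0,1.2,0,0,0,-1]]]'
```

```text
clock: 19.85
eef_pos: [557.3, -12.2, 51.8]
eef_rot: [-1.572, 0.0, -1.395]
wrist_force: [-3.0, -1.1, 1.1]
finger_gap: 0.1
clock: 20.1
eef_pos: [558.6, -11.9, 51.8]
eef_rot: [-1.572, 0.0, -1.395]
wrist_force: [-2.9, -0.6, 0.4]
finger_gap: 0.8
```

```bash
python3 -m handwheel '[[[0,0,0.6,0,0,0,-1],[0,0,1,0,0,0,-1],[0,0,1,0,0,0,-1]]]'
```

```text
clock: 20.35
eef_pos: [559.1, -11.9, 51.8]
eef_rot: [-1.573, 0.0, -1.395]
wrist_force: [-6.6, -1.8, 4.2]
finger_gap: 0.2
```

```bash
python3 -m handwheel '[[[0,0,0.6,0,0,0,-1],[0,0,0.6,0,0,0,-1],[0,0,0.6,0,0,0,-1]]]'; python3 -c "
from h import *
F=[]
snap('w11')
for i in range(3):
    p,d=imaging.camera('scene');F.append(read_state()['wrist_force'])
print(F);cv2.imwrite('pics/s2.png',cv2.resize(p[150:270,170:340,::-1],None,fx=4,fy=4));np.save('s2.npy',d)"
```

```text
clock: 20.6
eef_pos: [559.1, -11.8, 51.8]
eef_rot: [-1.575, 0.001, -1.395]
wrist_force: [-8.5, -1.6, 5.1]
finger_gap: 0.6
at [559.09 -11.84  51.77] [-90.22   0.03 -79.91] t 20.6
[array([-6.99, -0.86,  4.79]), array([-7.58, -1.71,  4.91]), array([-7.53, -1.47,  5.22])]
```

View pics/w11.png

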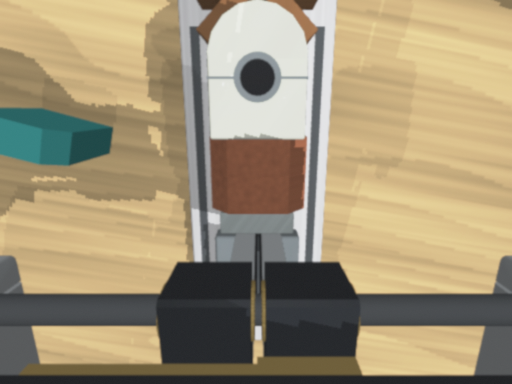

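View pics/s2.png

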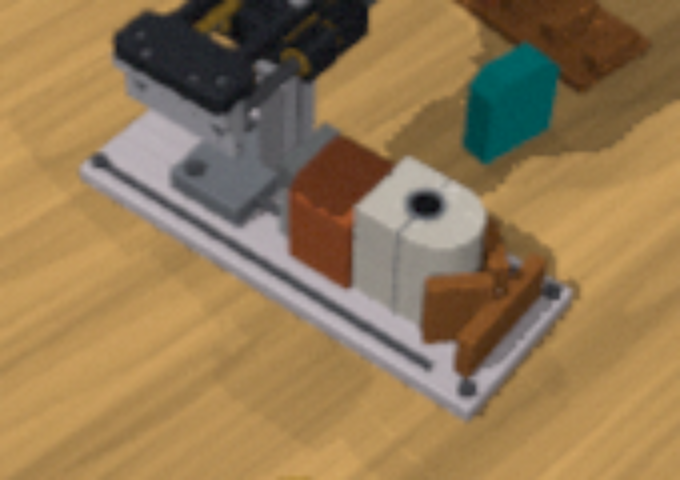

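```bash
python3 -m handwheel '[[[0,-0.2,0.8,0.2,0,0,-1],[0,-0.2,0.9,0.2,0,0,-1],[0,-0.2,0.9,0.2,0,0,-1],[0,-0.2,0.9,0.2,0,0,-1]]]'; python3 -c "
from h import *
F=[]
for i in range(5):
    imaging.camera('top');F.append(read_state()['wrist_force'])
print(np.array(F),read_state()['eef_pos'])"
```

```text
clock: 21.13
eef_pos: [559.1, -11.8, 51.8]
eef_rot: [-1.573, 0.001, -1.395]
wrist_force: [-8.6, -0.9, 4.9]
finger_gap: 0.3
[[-8.93 -2.26  3.43]
 [-8.49 -1.99  4.24]
 [-9.14 -2.25  3.86]
 [-9.24 -2.2   3.57]
 [-9.09 -2.03  3.13]] [559.12 -11.83  51.77]
```

```bash
python3 -m handwheel '[[[0,-0.3,1.0,0,0,0,-1],[0,-0.3,1.05,0,0,0,-1],[0,-0.3,1.05,0,0,0,-1],[0,-0.3,1.05,0,0,0,-1]]]'; python3 -c "
from h import *
F=[]
for i in range(5):
    p,d=imaging.camera('top');F.append(read_state()['wrist_force'])
print(np.array(F),read_state()['eef_pos'])
snap('w12')
w=np.load('w12.npz');C=cloud('wrist',w['d'],w['T']);z=C[...,2]
yaw=np.radians(10.05);ex=np.array([np.cos(yaw),np.sin(yaw)]);ey=np.array([-ex[1],ex[0]])
X=(C[...,:2]-[648.9,4.2])@ex;Y=(C[...,:2]-[648.9,4.2])@ey
v,u=np.mgrid[:384,:512]
k=(v<235)&(u>150)&(u<370)
for nm,m in [('mould',k&(abs(z-77)<2)),('spacers',k&(abs(z-71.7)<1.8)&(X<-31)&(X>-71)),('plate',k&(abs(z-71)<1.8)&(X<-71))]:
  if m.sum()>5: print(nm,np.percentile(X[m],[1,99]),np.percentile(Y[m],[1,99]),np.median(z[m]),cv2.minAreaRect(C[m][:,:2].astype(np.float32)))
"
```

```text
clock: 21.72
eef_pos: [559.1, -11.8, 51.8]
eef_rot: [-1.576, 0.001, -1.395]
wrist_force: [-9.8, -3.3, 3.8]
finger_gap: 1.0
[[-10.37  -2.46   4.41]
 [-10.32  -1.64   3.16]
 [-10.13  -2.7    4.52]
 [-10.51  -1.4    4.37]
 [-10.5   -1.48   3.91]] [559.1  -11.82  51.81]
at [559.1  -11.82  51.81] [-90.31   0.06 -79.91] t 21.9667
mould [-29.52  27.27] [-22.43  22.  ] 77.21396674714848 ((648.564453125, 3.953695297241211), (59.55184555053711, 46.419639587402344), 10.046446800231934)
spacers [-70.28 -31.45] [-18.5   17.39] 72.02583634125821 ((598.7188720703125, -4.877740859985352), (40.04326629638672, 39.216915130615234), 9.936424255371094)
plate [-82.34 -71.11] [-19.24  19.57] 71.08411114017571 ((573.2003173828125, -9.075550079345703), (11.707666397094727, 39.73725509643555), 9.956448554992676)
```

```bash
python3 -c "
from h import *
print(order.sign_off())"
```

```text
the job is handed in; nothing more can be done
None
```

The job is handed in after about 22 s on the robot's clock. The mould is home in the V stop with two clay spacers behind it, and the arm is still pushing the pusher against them. Sign-off gave no verdict.

**What I did:** I set the mould against the V stop and let go, then placed the two spacers with their faces together. I closed the gripper and pushed the plate's back until the stack stopped it.

**Number of spacers:** the gap from the mould's back to the resting pusher measured about 57.5 mm. Two spacers (40 mm) leave about 17 mm of pusher travel. Three would not have fitted.

**Last checks before handing in:**

| Check | Measured |
|---|---|
| Mould position | within 0.5 mm of the nest centre along and across |
| Mould angle to the frame | in line within 0.1° |
| Spacer stack | 40.0 mm long, within 0.2° of square, about 0.5 mm off the centre line |
| Pusher travel | about 17 mm of the 32 mm available |
| Push measured at the wrist | about 10.5 N horizontally, steady, with about 4 N vertically (fingers pressing down on the plate) |

**Not measured directly:** the forces between pusher, spacers and mould. Allowing about 2.4 N for the spring and about 1 N for friction, I estimate 6 to 8 N on the stack and mould. The limit is over 3 N each.

The cup, jar, bowl and look-alikes were never touched, as far as forces and pictures showed. No check failed.

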